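# Set the drying tin's bayonet cap to its airing position and hold it

## Task

Lift the brass bayonet cap up and off its peg by its black tab and set it into the mouth of the tin canister, lugs down through the keyways, until it sits flat. Then twist it clockwise half of the way to its lock, so that its red bars stand at the green airing marks (an eighth of a turn from the red ones), and never as far as the lock click. The cap is sprung and turns back if let go, so finish while still gripping it there; leave the other things on the table alone.

Things in the scene. Friction and masses are not known exactly. Their poses are not given: they have to be found in the camera images.
- cap: brass bayonet cap hanging by its black tab on the stand's peg, 0.15 kg. Disc 68 mm across, 8 mm thick; origin: centre of its flat underside (seat face), z up. Below it a plug 34 mm across, 12 mm deep, with two lugs along +x and -x, 8 mm wide, tips 26.5 mm from the axis, 7 to 12 mm below the seat face; red bars on top lie over them. Half a turn leaves it alike
- cap_grip (a point): point in the cap's upright black tab, on the cap's axis, 42 mm above its origin: pinch here from above, closing along the cap's y. The tab is 30 mm broad along y, 18 mm thick along x, and stands from 8 mm (disc top) to 70 mm above the cap's origin. Its eye, through it along x, is 14 mm broad, from 38 to 62 mm above the cap's origin
- peg (a point): point on the peg's axis where the cap hangs, 215 mm above the table. The peg, a level rod 7 mm thick, runs along the stand's -x through the tab's eye; from 14 mm past this point its last 10 mm slope up as a lip 10 mm high. To come free the cap rises 11 to 16 mm, then travels at least 45 mm along the stand's -x. Same axes as the stand
- stand: fixed stand, placed and turned anew each time: wooden foot 110 x 110 x 14 mm, steel post 16 mm thick and 232 mm tall (knob 24 mm across on top), peg along its -x with peg 78 mm from the post's axis. Origin: centre of the foot's underside, z up
- canister: dented tin canister, 100 mm across, fixed on a block 120 x 120 x 20 mm, raised brass neck 74 mm across on top. Placed and turned anew each time. Origin: centre of the block's underside, z up. Keyways along its +x and -x; on the tin shoulder beside the neck, for each: red mark at the keyway, green mark 45 degrees clockwise of it (from above; airing), black mark 90 degrees (lock)
- canister_mouth (a point): centre of the mouth on the neck's flat top, 120 mm above the canister's origin; here the cap's seat face rests when home. Opening 40 mm across in a flange 5 mm thick, two keyways 13 mm wide reaching 30 mm from the axis. With the cap flat on the neck the lugs lie under the flange with 2 mm play up and down; a stop bars turning anticlockwise
- vent_ring (a joint): turn (rad) of the sprung ring in the neck that the lugs push, 0 at rest, growing clockwise from above. The lugs have about 0.1 of play before they push it, so it reads about 0.1 less than the cap's turn: about 0.68 at the green marks. It springs back with 0.02 to 0.15 N m. Sprung latch balls start to press on the lugs near 1.25; above 1.4 counts as locked
- whetstone: bystander: rough grey whetstone, 180 x 50 x 25 mm, lying flat. Origin at the centre of its underside
- escutcheon: bystander: polished brass keyhole plate, 75 x 32 x 6 mm, lying flat. Origin at the centre of its underside
- awl: bystander: awl with a brown horn handle, 145 mm long, 30 mm thick, lying down. Origin on the table under the butt of the handle, the tool lying along +x
- chimney: bystander: green glass lamp chimney standing upright, 190 mm tall, 72 mm across at its belly. Origin at the centre of its underside
- padlock: bystander: brass padlock lying flat, 50 x 60 x 24 mm plus its shackle. Origin under the centre of its case
- key: bystander: big iron key lying flat, 140 mm long. Origin on its underside, 30 mm from the bow along the shank
- polish: bystander: green polish tin, 66 mm across, 45 mm tall. Origin at the centre of its underside
Not all that is in view belongs to the job. What is shaped like the stand but pink or turquoise is not meant.

How it is judged:
By the outcome, as a careful person would: the job done as asked, in the order asked, and still so for the second after the job is handed in, while the arm keeps its last pose, push and grip.
It also fails if it takes over 38 s, if anything falls off the work surface, if the arm or the gripper's body presses on something with over 40 N, if the wrist force passes 120 N, or if a joint passes its speed limit or range.

## Robot

A 7-joint arm with a two-finger parallel gripper is mounted at the origin on the work surface. World frame = base frame: x ahead of the robot, y to its left, z up, the work surface at z = 0. Lengths are in m, angles in rad, forces in N, time in s.
With the tool pointing down it reaches from about 0.425 to 0.925 m from the base axis. Payload 6.8 kg.
Tool frame: the origin (TCP) lies midway between the tips of the shut fingers; the grasp point (between the pads) lies 19 mm behind it; z points along the fingers, y is the line along which they close (so a half turn about z gives the same grasp; the last joint's range is limited). The gripper opens to 85 mm and grips with 20 to 120 N. Pads are 22 mm wide; open, the fingers measure 114 mm over their backs; the gripper's body (76 mm by 85 mm) begins 54 mm behind the grasp point. The pads swing forward as they close: fully open they stand 13 mm farther back than shut.
Start: joints at [-1.407, 0.477, 0.022, 1.555, -0.011, 1.109, -0.083], TCP at [0.181, 0.65, 0.231] pointing down, gripper open.
Joint ranges: [-2.96, 2.96], [-0.34, 2.1], [-1.41, 1.46], [0.24, 2.44], [-1.37, 4.51], [0.17, 1.92], [-2.96, 2.96]. Speed limits (rad/s): [2.39, 2.39, 3.14, 3.14, 3.14, 3.14, 3.14].

## Interface

Orientations are given as a unit quaternion [w, x, y, z].
In Python, from station import * gives the robot as it stands.
- The arm moves only by the shell command python3 -m creep 'ROWS' [FORCE]. ROWS is JSON, a list of rows, each a list of 7 numbers: the gripper command: -1 is shut, 1 is fully open, values between are in proportion, then the shift along the world's x, y, z in mm, then the turn, a rotation vector about the world's x, y, z in rad. A call has 1 to 5 rows; each row shifts and turns the commanded pose from where the row before left it; what a row does not reach is not made up. A row lasts 1/8 s, in which the tool goes at most 62.5 mm and 10.7 degrees, less where a joint would pass 70% of its speed; a pose out of reach is approached as far as the arm can. A call is refused whole if a number of a shift passes 62.5 or a number of a turn 0.188, either way. A call with a gripper value outside its range is refused whole. The fingers move at their own pace and stop on an object; FORCE is the grip in N (left out, the last holds). Time passes only in rows, so rows that do not move let the fingers close. It gives the time, the measured TCP pose, the force, the opening and the grip force at its end, in the units of the state.
- get_obs(): the state, without advancing time (a new reading comes with each control period).
- read_camera(name): name is "scene" or "top" or "wrist"; returns (picture, depth): 400x640x3 uint8, red, green, blue; 400x640 float32, m along the optical axis (not along the pixel's ray), 0 where there is no reading.
- camera_params(name): a dict with "intrinsics" (3x3 intrinsics, pixels), "cam_to_world" (4x4, takes a point from camera to world coordinates); the wrist camera has in their place "mount" (4x4, takes a point from camera to tool coordinates, whose origin is the TCP and whose axes are the flange's). Camera axes: x right, y up, looking along -z (the intrinsics and any distortion apply to the point x, -y, -z); pixel columns grow to the right and rows downward; lengths in m; the calibration is good to about 2 mm. A picture is of the moment at which its call begins: read the wrist's pose just before it. camera_params takes no time and is no camera call.
- hand_in(): hands the job in; it is judged then, once.
The state is a dict: "t": time; "q": joint angles; "joint_vel": joint speeds; "joint_torque": joint torques, N m; "eef_pos": TCP position; "tool_rot": TCP orientation; "contact_force": force on the tool from outside, world axes, zero at the start; "torque": the same for the moment, N m; "gripper_width": opening from 0.0 (shut) to 1.0 (fully open); "grasp_force": force on a finger pad.
Only numpy, scipy, OpenCV 4.12 (cv2) and the standard library are available. Lean on these libraries where they do the work, as an engineer would, in place of code of your own. Each camera call takes 0.05 s, during which the arm holds its last target. There are 200 camera calls.

## Working session

There is one attempt and no reset: what is moved stays moved. The work goes in short steps, Python scripts to look and compute and a shell command to move; the robot and the scene stay as the last step left them, time stands still between calls to the robot, and variables do not carry over. Pictures are saved under pics/ and viewed, at most 10 in all, crops included, and the job is handed in when it is done.

```bash
mkdir -p pics; ls; cat > h.py <<'E'
from station import *
import numpy as np, cv2
from scipy.spatial.transform import Rotation as R
def snap(name):
    o=get_obs(); p=camera_params(name); im,d=read_camera(name)
    K=np.array(p["intrinsics"])
    if name=="wrist":
        q=o["tool_rot"]; T=np.eye(4); T[:3,:3]=R.from_quat([q[1],q[2],q[3],q[0]]).as_matrix(); T[:3,3]=o["eef_pos"]
        T=T@np.array(p["mount"])
    else: T=np.array(p["cam_to_world"])
    return im,d,K,T
def ray(K,T,u,v):
    c=np.array([(u-K[0,2])/K[0,0],-(v-K[1,2])/K[1,1],-1.]); return T[:3,3],T[:3,:3]@c
def onplane(K,T,u,v,z):
    o,r=ray(K,T,u,v); return o+r*(z-o[2])/r[2]
def cloud(d,K,T):
    v,u=np.mgrid[:d.shape[0],:d.shape[1]]
    c=np.stack([(u-K[0,2])/K[0,0]*d,-(v-K[1,2])/K[1,1]*d,-d],-1)
    P=c@T[:3,:3].T+T[:3,3]; P[d==0]=np.nan; return P
def save(n,im): cv2.imwrite("pics/"+n+".png",im[:,:,::-1])
E
python3 - <<'E'
from h import *
for n in ("scene","top"):
    im,d,K,T=snap(n); save(n+"0",im); np.savez("pics/%s0.npz"%n,im=im,d=d,K=K,T=T)
    print(n,T.round(3).tolist(),K.round(1).tolist(),[k for k in camera_params(n)])
print(camera_params("wrist")); print(get_obs())
E
```

```text
pics
scene [[0.539, -0.474, 0.697, 1.341], [0.842, 0.286, -0.456, -0.684], [0.017, 0.833, 0.553, 0.827], [0.0, 0.0, 0.0, 1.0]] [[399.0, 0.0, 315.6], [0.0, 399.0, 192.3], [0.0, 0.0, 1.0]] ['intrinsics', 'cam_to_world']
top [[-0.001, 0.986, -0.167, 0.252], [-1.0, -0.004, -0.019, -0.122], [-0.019, 0.167, 0.986, 1.699], [0.0, 0.0, 0.0, 1.0]] [[514.6, 0.0, 320.3], [0.0, 514.6, 198.2], [0.0, 0.0, 1.0]] ['intrinsics', 'cam_to_world']
{'intrinsics': array([[328.49366697,   0.        , 315.72111918],
       [  0.        , 328.49366697, 196.2651639 ],
       [  0.        ,   0.        ,   1.        ]]), 'mount': array([[-1.15516190e-04,  9.58707387e-01,  2.84394327e-01,
         7.24234761e-02],
       [ 9.99999990e-01,  1.33206637e-04, -4.28630160e-05,
        -2.71546795e-04],
       [-7.89763021e-05,  2.84394320e-01, -9.58707393e-01,
        -1.43793482e-01],
       [ 0.00000000e+00,  0.00000000e+00,  0.00000000e+00,
         1.00000000e+00]])}
{'t': 0.1, 'q': array([-1.40710074,  0.47771716,  0.02233419,  1.55636786, -0.01151147,
        1.10933401, -0.08309726]), 'joint_vel': array([ 9.27500828e-05, -1.67256792e-04,  8.49396621e-05, -1.36386765e-03,
       -9.76076573e-05, -2.43054632e-04, -1.31591850e-03]), 'joint_torque': array([ 4.07086642e-03, -5.97763610e+01,  1.61367640e+00, -2.81954366e+01,
        1.28630310e-02,  4.98736248e-03,  1.62568689e-06]), 'eef_pos': array([0.18106669, 0.64968523, 0.23041653]), 'tool_rot': array([-6.03274608e-05,  1.35467440e-01,  9.90781435e-01, -8.47102219e-04]), 'contact_force': array([ 0.08325174, -0.85361372,  0.29301105]), 'torque': array([ 0.00117271, -0.01235049, -0.03026965]), 'grasp_force': 0.0, 'gripper_width': 0.9996818157207177}
```

View pics/scene0.png

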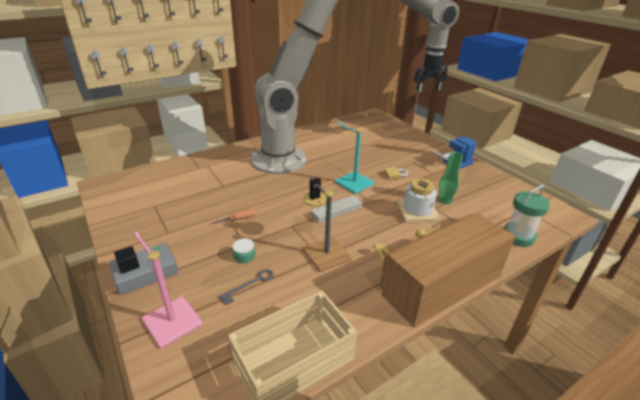

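View pics/top0.png

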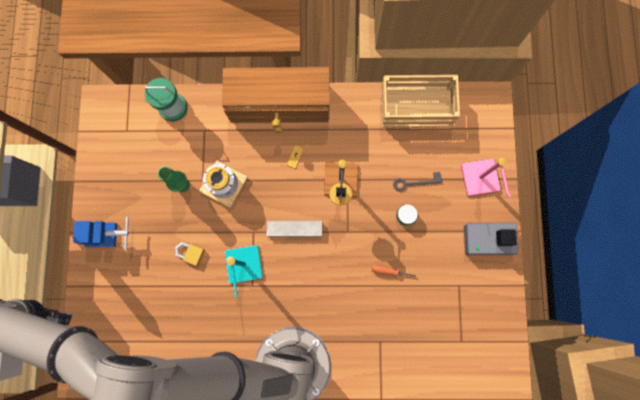

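The scene view shows three stand-shaped things: pink (170,290), turquoise (355,160) and the wood/steel one (327,225) with the brass cap and black tab hanging at (316,190). The canister is at (420,200), and in the top view at (222,182). The wood/steel stand is the one meant, because it has a wooden foot, a steel post and the cap. I'll confirm it with a crop and measure.

```bash
python3 - <<'E'
from h import *
A={n:dict(np.load("pics/%s0.npz"%n)) for n in ("scene","top")}
t=A["top"]["im"][140:230,180:380]; s=A["scene"]["im"][160:290,270:450]
c=np.vstack([cv2.resize(t,(720,324),interpolation=3),cv2.resize(s,(360,260),interpolation=3).repeat(1,0) if 0 else np.pad(cv2.resize(s,(374,270),interpolation=3),((0,0),(0,346),(0,0)))])
save("crop0",c)
for n in A:
    P=cloud(A[n]["d"],A[n]["K"],A[n]["T"]); 
    im=A[n]["im"].astype(int); ok=np.isfinite(P[...,0])
    for nm,(x0,x1,y0,y1) in dict(stand=(.4,.75,-.2,0.02),can=(.4,.75,.15,.4)).items():
        m=ok&(P[...,0]>x0)&(P[...,0]<x1)&(P[...,1]>y0)&(P[...,1]<y1)&(P[...,2]>.03)
        for lo,hi in ((.03,.1),(.1,.125),(.115,.15),(.15,.175),(.18,.225),(.225,.26)):
            k=m&(P[...,2]>lo)&(P[...,2]<hi)
            if k.sum()>3: print(n,nm,lo,hi,k.sum(),np.median(P[k],0).round(3),P[k].min(0).round(3),P[k].max(0).round(3))
E
```

```text
scene stand 0.03 0.1 97 [ 0.61  -0.162  0.064] [ 0.596 -0.168  0.032] [ 0.613 -0.153  0.1  ]
scene stand 0.1 0.125 39 [ 0.609 -0.163  0.114] [ 0.601 -0.168  0.1  ] [ 0.614 -0.152  0.124]
scene stand 0.115 0.15 65 [ 0.609 -0.162  0.134] [ 0.545 -0.168  0.115] [ 0.614 -0.152  0.149]
scene stand 0.15 0.175 270 [ 0.539 -0.163  0.163] [ 0.493 -0.189  0.15 ] [ 0.613 -0.122  0.175]
scene stand 0.18 0.225 260 [ 0.535 -0.159  0.206] [ 0.499 -0.17   0.181] [ 0.614 -0.139  0.225]
scene stand 0.225 0.26 55 [ 0.6   -0.159  0.227] [ 0.505 -0.17   0.225] [ 0.617 -0.142  0.232]
scene can 0.03 0.1 951 [0.611 0.223 0.073] [0.541 0.182 0.03 ] [0.641 0.392 0.1  ]
scene can 0.1 0.125 389 [0.598 0.248 0.115] [0.553 0.193 0.1  ] [0.628 0.388 0.124]
scene can 0.115 0.15 285 [0.599 0.264 0.12 ] [0.553 0.197 0.115] [0.626 0.392 0.15 ]
scene can 0.15 0.175 100 [0.599 0.36  0.163] [0.572 0.351 0.15 ] [0.613 0.398 0.175]
scene can 0.18 0.225 68 [0.588 0.377 0.185] [0.568 0.351 0.18 ] [0.611 0.399 0.191]
top stand 0.03 0.1 60 [ 0.446 -0.046  0.032] [ 0.413 -0.164  0.03 ] [0.601 0.019 0.093]
top stand 0.1 0.125 6 
[... 151 characters left out ...]
   0.149]
top stand 0.15 0.175 289 [ 0.517 -0.152  0.164] [ 0.491 -0.185  0.151] [ 0.599 -0.122  0.175]
top stand 0.18 0.225 96 [ 0.541 -0.154  0.218] [ 0.5   -0.169  0.184] [ 0.61  -0.139  0.225]
top stand 0.225 0.26 103 [ 0.531 -0.154  0.229] [ 0.499 -0.169  0.225] [ 0.615 -0.139  0.237]
top can 0.03 0.1 649 [0.575 0.237 0.092] [0.536 0.184 0.03 ] [0.636 0.4   0.1  ]
top can 0.1 0.125 476 [0.581 0.245 0.116] [0.54  0.187 0.1  ] [0.631 0.4   0.125]
top can 0.115 0.15 358 [0.585 0.254 0.121] [0.55  0.198 0.115] [0.621 0.399 0.15 ]
top can 0.15 0.175 86 [0.584 0.372 0.164] [0.562 0.353 0.151] [0.605 0.397 0.175]
top can 0.18 0.225 78 [0.584 0.376 0.187] [0.564 0.354 0.181] [0.606 0.4   0.197]
```

View pics/crop0.png

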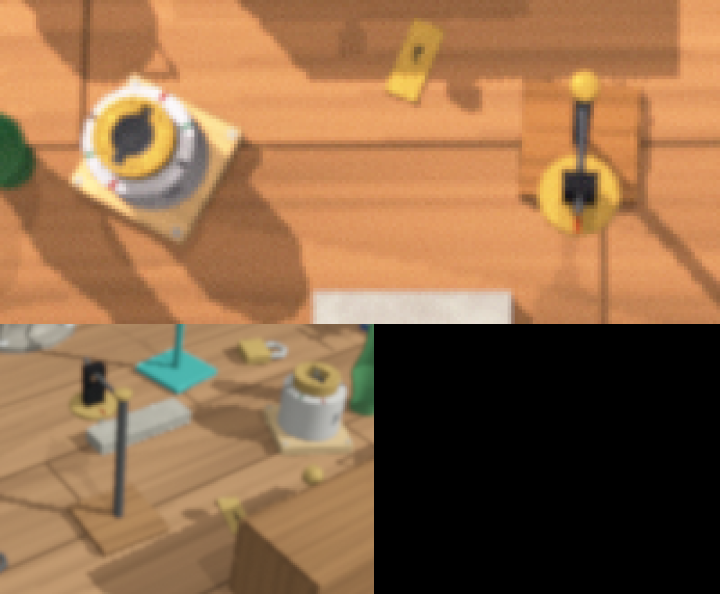

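The crop confirms the wooden-foot steel stand with its peg toward the robot, with the cap on it at about (0.525, -0.154). The canister is at about (0.584, 0.236), with keyways near -30° yaw. I'll move over the canister first and measure on the way.

```bash
python3 -m creep '[[1,46,-30,14,0,0,0.054],[1,46,-30,14,0,0,0.054],[1,46,-30,14,0,0,0.054],[1,46,-30,14,0,0,0.054],[1,46,-30,14,0,0,0.054]]'; python3 -m creep '[[1,46,-50,10,0,0,0],[1,46,-55,0,0,0,0],[1,46,-55,0,0,0,0],[1,0,-55,0,0,0,0],[1,0,-50,0,0,0,0]]'; python3 -m creep '[[1,0,0,0,0,0,0],[1,0,0,0,0,0,0]]'; python3 - <<'E'
from h import *
im,d,K,T=snap("wrist"); save("w1",im); np.savez("pics/w1.npz",im=im,d=d,K=K,T=T)
o=get_obs(); print(o['q'].round(2),o['eef_pos'],o['tool_rot'])
E
```

```text
t: 0.72
eef_pos: [0.4124, 0.4989, 0.3013]
tool_rot: [-0.0, -0.0, 1.0, -0.0]
contact_force: [-0.2, 0.9, -0.5]
gripper_width: 1.001
grasp_force: 0.0
t: 1.35
eef_pos: [0.5335, 0.2513, 0.3097]
tool_rot: [-0.0, 0.002, 1.0, -0.0]
contact_force: [0.8, -0.7, 0.8]
gripper_width: 1.002
grasp_force: 0.0
t: 1.6
eef_pos: [0.533, 0.2543, 0.3103]
tool_rot: [-0.0, 0.001, 1.0, 0.0]
contact_force: [0.3, 1.0, -0.7]
gripper_width: 0.995
grasp_force: 0.0
[-0.67  0.27  0.15  1.67 -0.04  1.2   1.06] [0.53280045 0.25519136 0.31018256] [-2.65373117e-04  6.03041270e-05  9.99999931e-01  2.51368289e-04]
```

View pics/w1.png

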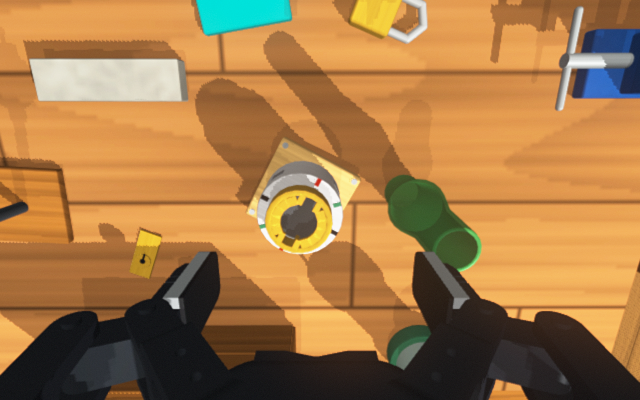

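The wrist view shows the canister neck at (303,220), with keyways at about (311,200) and (290,240), the red mark at (318,182) and the green mark at (336,204). The chimney is at (430,220). Next I'll measure them.

```bash
cat >> h.py <<'E'
def circfit(p):
    A=np.c_[2*p,np.ones(len(p))]; s=np.linalg.lstsq(A,(p**2).sum(1),rcond=None)[0]
    return s[:2],np.sqrt(s[2]+s[:2]@s[:2])
def big(m):
    c=max(cv2.findContours(m.astype(np.uint8),cv2.RETR_EXTERNAL,cv2.CHAIN_APPROX_NONE)[0],key=cv2.contourArea); return c
def plane(K,T,uv,z): return np.array([onplane(K,T,u,v,z)[:2] for u,v in uv])
E
cat > can.py <<'E'
from h import *
import sys
f=dict(np.load(sys.argv[1])); im,d,K,T=f['im'],f['d'],f['K'],f['T']; z0=.12
x,y,w,hh=[int(a) for a in sys.argv[2:6]]
hsv=cv2.cvtColor(im,cv2.COLOR_RGB2HSV); roi=np.zeros(d.shape,bool); roi[y:y+hh,x:x+w]=1
P=cloud(d,K,T)
m=roi&(hsv[...,0]>18)&(hsv[...,0]<32)&(hsv[...,1]>120)&(P[...,2]>.112)&(P[...,2]<.13)
print("neck z",np.median(P[m][:,2]),m.sum())
top=m&(P[...,2]>.116)
h=cv2.convexHull(big(top))[:,0]; p=plane(K,T,h,z0); c,r=circfit(p); print("hull",c.round(4),r)
# opening: dark region inside neck
v,u=np.nonzero(roi); q=plane(K,T,np.c_[u,v],z0); rr=np.hypot(*(q-c).T)
V=hsv[v,u,2]; S=hsv[v,u,1]; yel=m[v,u]
ins=(rr<.033)&~yel
c2=q[ins].mean(0); print("opening centroid",c2.round(4))
k=ins&(rr>.0225)&(rr<.029); a=np.arctan2(*(q[k]-c).T[::-1]); print("keyway deg",np.degrees(np.angle(np.exp(2j*a).mean())/2),k.sum())
for nm,mm in dict(red=((hsv[...,0]<6)|(hsv[...,0]>174))&(hsv[...,1]>150),green=(hsv[...,0]>55)&(hsv[...,0]<100)&(hsv[...,1]>100)).items():
    n,l,st,ce=cv2.connectedComponentsWithStats((mm&roi).astype(np.uint8))
    for i in range(1,n):
        if st[i,4]>4:
            zz=np.nanmedian(P[l==i][:,2]); g=onplane(K,T,*ce[i],zz)[:2]-c; print(nm,ce[i].round(),st[i,4],"z",round(zz,3),"r",np.hypot(*g).round(4),"deg",np.degrees(np.arctan2(g[1],g[0])).round(1))
E
python3 can.py pics/w1.npz 250 155 105 105
python3 -m creep '[[1,0,-50,0,0,0,0],[1,0,-60,0,0,0,0],[1,0,-60,0,0,0,0],[1,-10,-60,0,0,0,0],[1,-10,-60,0,0,0,0]]'; python3 -m creep '[[1,-15,-60,0,0,0,0],[1,-15,-50,0,0,0,0],[1,0,0,0,0,0,0],[1,0,0,0,0,0,0]]'; python3 - <<'E'
from h import *
im,d,K,T=snap("wrist"); save("w2",im); np.savez("pics/w2.npz",im=im,d=d,K=K,T=T)
o=get_obs(); print(o['q'].round(2),o['eef_pos'],o['tool_rot'])
E
```

```text
neck z 0.12125579867275377 2184
hull [0.5879 0.2351] 0.03646280713492702
opening centroid [0.5875 0.2353]
keyway deg -27.51051025167552 137
red [318. 182.] 24 z 0.099 r 0.0444 deg 151.4
green [337. 204.] 13 z 0.099 r 0.0446 deg 106.4
green [262. 226.] 11 z 0.099 r 0.0452 deg -72.6
t: 2.28
eef_pos: [0.5134, -0.0363, 0.3104]
tool_rot: [0.0, -0.001, 1.0, 0.0]
contact_force: [0.3, -0.6, -0.8]
gripper_width: 1.001
grasp_force: 0.0
t: 2.78
eef_pos: [0.4841, -0.1444, 0.3103]
tool_rot: [-0.0, -0.0, 1.0, 0.0]
contact_force: [-0.2, 0.2, -0.7]
gripper_width: 1.0
grasp_force: 0.0
[-0.19  0.12  0.4   1.87 -0.05  1.16  1.79] [ 0.48423378 -0.14391676  0.31023932] [-6.45428910e-05 -8.78622464e-04  9.99999586e-01  2.29009743e-04]
```

View pics/w2.png

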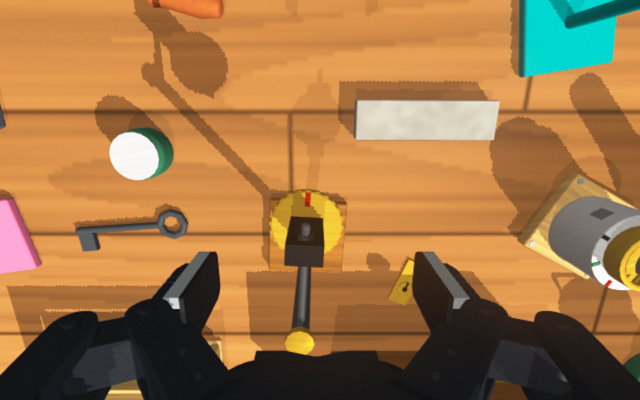

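The wrist view shows the cap disc at (308,222), the tab top at (305,245), the red bar at (307,199) and the knob at (299,342). The canister measured (0.5877, 0.2352), z 0.121, keyways -28°. The mark radius of 45 mm and the 45° gap to green agree with the text.

```bash
cat > cap.py <<'E'
from h import *
import sys
f=dict(np.load(sys.argv[1])); im,d,K,T=f['im'],f['d'],f['K'],f['T']
hsv=cv2.cvtColor(im,cv2.COLOR_RGB2HSV); P=cloud(d,K,T)
C=np.array([float(sys.argv[2]),float(sys.argv[3])]); near=np.hypot(P[...,0]-C[0],P[...,1]-C[1])<.05
m=near&(P[...,2]>.155)&(P[...,2]<.172); z=np.median(P[m][:,2]); print("disc z",z)
h=big(m)[:,0]; p=plane(K,T,h,z); c,r=circfit(p)
for _ in range(5):
    e=abs(np.hypot(*(p-c).T)-r); k=e<.002; c,r=circfit(p[k])
print("disc",c.round(4),r.round(4),k.sum(),len(p))
m=near&(P[...,2]>.22)&(P[...,2]<.24)&(hsv[...,2]<90); z=np.median(P[m][:,2])
q=plane(K,T,big(m)[:,0],z); b=cv2.minAreaRect((q*1000).astype(np.float32)); print("tab top z",z,b)
kn=(P[...,2]>.222)&(hsv[...,1]>120)&(hsv[...,0]>15)&(P[...,0]>C[0]+.05)&(P[...,0]<C[0]+.12)&(abs(P[...,1]-C[1])<.05)
if kn.sum()>5:
    q=plane(K,T,big(kn)[:,0],.225); c2,r2=circfit(q); print("knob",c2.round(4),r2, "peg dir deg",np.degrees(np.arctan2(*(c2-c)[::-1])))
rd=near&((hsv[...,0]<6)|(hsv[...,0]>174))&(hsv[...,1]>150)
v,u=np.nonzero(rd); g=plane(K,T,np.c_[u,v],.1645); print("red",len(g),g.mean(0),np.degrees(np.arctan2(*(g.mean(0)-c)[::-1])))
pg=(P[...,2]>.2)&(P[...,2]<.225)&(P[...,0]>C[0]+.015)&(P[...,0]<C[0]+.065)&(abs(P[...,1]-C[1])<.03)
if pg.sum()>10:
    s=np.polyfit(P[pg][:,0],P[pg][:,1],1); print("peg slope deg",np.degrees(np.arctan(s[0])),"y at C",np.polyval(s,c[0]),"z med/max",np.median(P[pg][:,2]),P[pg][:,2].max())
E
python3 cap.py pics/w2.npz .525 -.154
```

```text
disc z 0.16577184655594468
disc [ 0.5453 -0.1558] 0.0203 45 264
tab top z 0.22764064905071807 ((523.798095703125, -153.45703125), (28.70283317565918, 21.8021183013916), 88.505859375)
knob [ 0.6053 -0.1586] 0.012730341404627926 peg dir deg -2.6379378502603887
red 43 [ 0.49981927 -0.15213197] 175.40170516502198
peg slope deg -3.225822897344045 y at C -0.15516797792934606 z med/max 0.21932890707882893 0.22155357411616342
```

```bash
python3 -m creep '[[1,42,-10,0,0,0,-0.06],[1,0,0,-20,0,0,0],[1,0,0,-40,0,0,0],[1,0,0,-40,0,0,0],[1,0,0,-33,0,0,0]]' 40; python3 -m creep '[[1,0,0,0,0,0,0],[-1,0,0,0,0,0,0],[-1,0,0,0,0,0,0],[-1,0,0,0,0,0,0],[-1,0,0,0,0,0,0]]' 60; python3 -m creep '[[-1,0,0,0,0,0,0],[-1,0,0,0,0,0,0],[-1,0,0,0,0,0,0]]'
```

```text
t: 3.45
eef_pos: [0.5258, -0.1534, 0.1755]
tool_rot: [-0.001, 0.029, 1.0, 0.0]
contact_force: [0.3, 0.2, 0.2]
gripper_width: 0.997
grasp_force: 0.0
t: 4.08
eef_pos: [0.526, -0.1561, 0.1785]
tool_rot: [0.001, 0.031, 1.0, 0.0]
contact_force: [-0.4, -0.1, 5.9]
gripper_width: 0.339
grasp_force: 61.5
t: 4.45
eef_pos: [0.526, -0.1561, 0.1785]
tool_rot: [0.001, 0.031, 1.0, 0.0]
contact_force: [-0.2, 1.3, 6.3]
gripper_width: 0.344
grasp_force: 61.6
```

```bash
python3 -m creep '[[-1,0,0,8,0,0,0],[-1,0,0,7,0,0,0],[-1,0,0,0,0,0,0],[-1,0,0,0,0,0,0]]'
```

```text
t: 4.95
eef_pos: [0.5251, -0.1561, 0.1923]
tool_rot: [-0.0, 0.031, 1.0, 0.0]
contact_force: [0.0, 0.9, -1.3]
gripper_width: 0.345
grasp_force: 61.1
```

```bash
python3 -m creep '[[-1,-12,0.7,0,0,0,0],[-1,-15,0.9,0,0,0,0],[-1,-15,0.9,0,0,0,0],[-1,-15,0.9,0,0,0,0],[-1,-8,0.5,0,0,0,0]]'
```

```text
t: 5.58
eef_pos: [0.459, -0.1522, 0.1925]
tool_rot: [-0.0, 0.031, 1.0, 0.0]
contact_force: [-0.5, -0.2, -0.7]
gripper_width: 0.346
grasp_force: 61.1
```

```bash
python3 -m creep '[[-1,0,0,50,0,0,0],[-1,10,20,50,0,0,0],[-1,15,46,8,0,0,-0.05],[-1,15,46,0,0,0,-0.05],[-1,15,46,0,0,0,-0.05]]'; python3 -m creep '[[-1,15,46,0,0,0,-0.06],[-1,15,46,0,0,0,-0.06],[-1,15,46,0,0,0,-0.06],[-1,15,46,0,0,0,-0.06],[-1,15,46,0,0,0,-0.043]]';python3 -m creep '[[-1,12,42,-30,0,0,0],[-1,0,0,-10,0,0,0],[-1,0,0,0,0,0,0],[-1,0,0,0,0,0,0]]'; python3 - <<'E'
from h import *
im,d,K,T=snap("wrist"); save("w3",im); np.savez("pics/w3.npz",im=im,d=d,K=K,T=T)
im2,d,K,T=snap("scene"); np.savez("pics/s3.npz",im=im2,d=d,K=K,T=T)
save("w3",np.vstack([im,cv2.resize(im2[130:230,340:500],(640,400),interpolation=3)])[:,::1][::1]) if 0 else None
a=cv2.resize(im[60:300,190:430],(400,400),interpolation=3);b=cv2.resize(im2[120:230,360:470],(400,400),interpolation=3)
save("c3",np.hstack([a,b]))
o=get_obs(); print(o['q'].round(2),o['eef_pos'],o['tool_rot'])
E
```

```text
t: 6.2
eef_pos: [0.5156, 0.0072, 0.3009]
tool_rot: [0.001, 0.107, 0.994, 0.0]
contact_force: [0.5, 0.4, -0.6]
gripper_width: 0.34
grasp_force: 60.8
t: 6.82
eef_pos: [0.5905, 0.2372, 0.3004]
tool_rot: [0.0, 0.246, 0.969, 0.0]
contact_force: [0.7, -0.2, -1.5]
gripper_width: 0.345
grasp_force: 60.9
t: 7.32
eef_pos: [0.603, 0.2761, 0.2615]
tool_rot: [0.001, 0.246, 0.969, 0.0]
contact_force: [0.4, 0.3, -1.0]
gripper_width: 0.348
grasp_force: 61.0
[-0.68  0.44  0.22  1.56 -0.1   1.15  0.63] [0.60293898 0.27652385 0.26177993] [7.76318855e-04 2.45810362e-01 9.69317459e-01 5.72548874e-04]
```

View pics/c3.png

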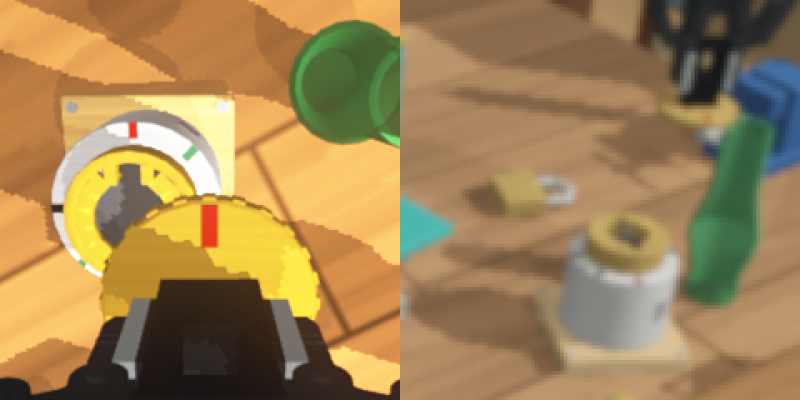

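The left crop shows the cap with its red bar at (209,225), held in the hand, and behind it the canister with its red mark at (132,130) and green mark at (190,153). I've overshot by about 45 mm. I'll measure the cap in the hand against the neck.

```bash
python3 - <<'E'
from h import *
from scipy.optimize import least_squares
f=dict(np.load("pics/w3.npz")); im,d,K,T=f['im'],f['d'],f['K'],f['T']; P=cloud(d,K,T)
hsv=cv2.cvtColor(im,cv2.COLOR_RGB2HSV); tcp=np.array([.6029,.2765])
m=(P[...,2]>.240)&(P[...,2]<.256)&(np.hypot(P[...,0]-tcp[0],P[...,1]-tcp[1])<.045)&(hsv[...,1]>90)
z=np.median(P[m][:,2]); print("disc top z",z,m.sum())
def fit(m,z,r,c0,up):
    col=np.nonzero(m.any(0))[0]; e=np.array([(u,np.nonzero(m[:,u])[0][0]) for u in col]); e=e[3:-3]
    p=plane(K,T,e-[0,.5],z)
    s=least_squares(lambda c:np.hypot(*(p-c[:2]).T)-c[2],[*c0,r],loss="soft_l1",f_scale=.0005); t=least_squares(lambda c:np.hypot(*(p-c).T)-r,c0,loss="soft_l1",f_scale=.0005)
    print("free",s.x.round(4),"fixed r",t.x.round(4),"rms",np.sqrt(np.mean(t.fun**2)).round(5)); return t.x
c=fit(m,z-.0012,.034,tcp,1)
red=m&((hsv[...,0]<8)|(hsv[...,0]>172))&(hsv[...,1]>150)
v,u=np.nonzero(red); g=plane(K,T,np.c_[u,v],z-.0012); a=np.polyfit(g[:,0],g[:,1],1)
gm=g.mean(0)-c; print("red deg",np.degrees(np.arctan2(gm[1],gm[0])),"centre line slope",np.degrees(np.arctan(a[0])))
Y=T[:3,:3]
a=np.radians(-28.5); ex=np.array([np.cos(a),np.sin(a)]); ey=np.array([-np.sin(a),np.cos(a)])
print("cap - tcp in cap axes mm",1000*(c-tcp)@ex,1000*(c-tcp)@ey)
n=(P[...,2]>.116)&(P[...,2]<.127)&(hsv[...,1]>120)&(hsv[...,0]>15)&(hsv[...,0]<34)&(np.hypot(P[...,0]-.5877,P[...,1]-.2352)<.04)
cc=fit(n,.12,.037,np.array([.5877,.2352]),1)
rd=((hsv[...,0]<8)|(hsv[...,0]>172))&(hsv[...,1]>150)&(P[...,2]<.11)&(np.hypot(P[...,0]-.5877,P[...,1]-.2352)<.055)
v,u=np.nonzero(rd)
for C in (cc,np.array([.5877,.2352])):
    q=plane(K,T,np.c_[u,v],.098).mean(0)-C; print("red mark",len(u),np.degrees(np.arctan2(*q[::-1])),np.hypot(*q))
E
```

```text
disc top z 0.2486081492187207 6452
free [0.6004 0.2767 0.0334] fixed r [0.601  0.2764] rms 0.00037
red deg 151.15173449684602 centre line slope -24.803086547519317
cap - tcp in cap axes mm -1.5950880702829102 -1.0261721624445148
free [0.5882 0.2358 0.0363] fixed r [0.5889 0.2354] rms 0.00028
red mark 37 152.3617346882875 0.04471476187706926
red mark 37 151.37774791370833 0.04375097316885059
```

```bash
python3 -m creep '[[-1,-12,-41,0,0,0,0],[-1,0,0,-40,0,0,0],[-1,0,0,-40,0,0,0],[-1,0,0,-18,0,0,0],[-1,0,0,0,0,0,0]]';  python3 -m creep '[[-1,0,0,-4,0,0,0],[-1,0,0,-4,0,0,0],[-1,0,0,-4,0,0,0]]'
```

```text
t: 8.05
eef_pos: [0.59, 0.2363, 0.162]
tool_rot: [-0.001, 0.245, 0.969, -0.0]
contact_force: [-0.5, 0.5, -1.0]
gripper_width: 0.343
grasp_force: 60.9
t: 8.43
eef_pos: [0.5906, 0.237, 0.1509]
tool_rot: [0.0, 0.245, 0.97, 0.0]
contact_force: [-0.1, 0.4, -0.8]
gripper_width: 0.336
grasp_force: 60.9
```

```bash
python3 -m creep '[[-1,0,-0.5,-3,0,0,0],[-1,0,0,-3,0,0,0],[-1,0,0,-2,0,0,0],[-1,0,0,0,0,0,0]]'
```

```text
t: 8.93
eef_pos: [0.5903, 0.2362, 0.1424]
tool_rot: [0.0, 0.245, 0.97, 0.0]
contact_force: [-0.5, 0.7, -1.8]
gripper_width: 0.342
grasp_force: 60.8
```

```bash
python3 -m creep '[[-1,0,0,-1,0,0,0],[-1,0,0,-1,0,0,0],[-1,0,0,0,0,0,0]]'; python3 -m creep '[[-1,0,0,-1,0,0,0],[-1,0,0,0,0,0,0]]'
```

```text
t: 9.3
eef_pos: [0.5904, 0.2363, 0.1422]
tool_rot: [0.0, 0.245, 0.97, 0.0]
contact_force: [-5.3, -3.1, 11.5]
gripper_width: 0.342
grasp_force: 62.5
t: 9.55
eef_pos: [0.5904, 0.2363, 0.1422]
tool_rot: [0.0, 0.245, 0.97, 0.001]
contact_force: [-9.8, -3.9, 19.1]
gripper_width: 0.342
grasp_force: 63.4
```

```bash
python3 -m creep '[[-1,-0.5,0,2,0,0,0],[-1,0,-0.1,0,0,0,-0.07],[-1,0,-0.1,0,0,0,-0.07],[-1,0,-0.1,0,0,0,-0.07],[-1,0,0,0,0,0,0]]' 80; python3 -c "
from h import *;o=get_obs();print(o['contact_force'],o['torque'],o['tool_rot'])"
```

```text
t: 10.18
eef_pos: [0.5905, 0.2365, 0.1423]
tool_rot: [0.001, 0.345, 0.939, 0.001]
contact_force: [0.1, -0.2, 5.5]
gripper_width: 0.34
grasp_force: 79.4
[ 0.05034455 -0.24261835  5.45611477] [0.04799442 0.02809367 0.0724177 ] [7.28862076e-04 3.44974993e-01 9.38611296e-01 7.47103992e-04]
```

```bash
python3 -m creep '[[-1,-0.1,-0.2,0,0,0,-0.07],[-1,0,-0.1,0,0,0,-0.07],[-1,0,-0.1,0,0,0,-0.07],[-1,0,-0.1,0,0,0,-0.07],[-1,0,0,0,0,0,0]]'; python3 -m creep '[[-1,-0.1,-0.2,0,0,0,-0.07],[-1,0,-0.1,0,0,0,-0.07],[-1,0,-0.1,0,0,0,-0.07],[-1,0,-0.1,0,0,0,-0.06],[-1,0,0,0,0,0,0]]'; python3 - <<'E'
from h import *
im,d,K,T=snap("wrist"); np.savez("pics/w4.npz",im=im,d=d,K=K,T=T)
a=cv2.resize(im[130:330,210:430],(660,600),interpolation=3); save("c4",a)
o=get_obs(); q=o['tool_rot']; print(o['q'].round(2),o['eef_pos'],"yaw",-2*np.degrees(np.arctan2(q[1],q[2])),o['contact_force'],o['torque'])
P=cloud(d,K,T); hsv=cv2.cvtColor(im,cv2.COLOR_RGB2HSV); C=np.array([.5884,.2354]); rr=np.hypot(P[...,0]-C[0],P[...,1]-C[1])
for nm,mm in dict(red=((hsv[...,0]<8)|(hsv[...,0]>172))&(hsv[...,1]>150),green=(hsv[...,0]>55)&(hsv[...,0]<100)&(hsv[...,1]>80)).items():
    n,l,st,ce=cv2.connectedComponentsWithStats((mm&(rr<.055)).astype(np.uint8))
    for i in range(1,n):
        if st[i,4]>5:
            zz=np.median(P[l==i][:,2])-.0012; g=onplane(K,T,*ce[i],zz)[:2]-C; print(nm,ce[i].round(),st[i,4],round(zz,3),np.hypot(*g).round(4),np.degrees(np.arctan2(g[1],g[0])).round(1))
E
```

```text
t: 10.8
eef_pos: [0.5904, 0.2359, 0.1423]
tool_rot: [0.001, 0.472, 0.881, 0.001]
contact_force: [-1.5, -0.4, 5.8]
gripper_width: 0.342
grasp_force: 79.5
t: 11.42
eef_pos: [0.5901, 0.2354, 0.1423]
tool_rot: [0.0, 0.587, 0.81, 0.001]
contact_force: [-2.3, 0.1, 6.3]
gripper_width: 0.339
grasp_force: 79.6
[-0.76  0.53  0.39  1.76 -0.25  0.9   0.05] [0.59007145 0.23542339 0.14230037] yaw -71.8179411953018 [-2.68743064  0.07071567  6.37919261] [-0.12712026  0.2402828   0.01991231]
red [261. 170.] 106 0.097 0.0442 152.5
red [315. 195.] 215 0.129 0.0254 105.9
green [315. 148.] 98 0.097 0.0442 106.9
```

View pics/c4.png

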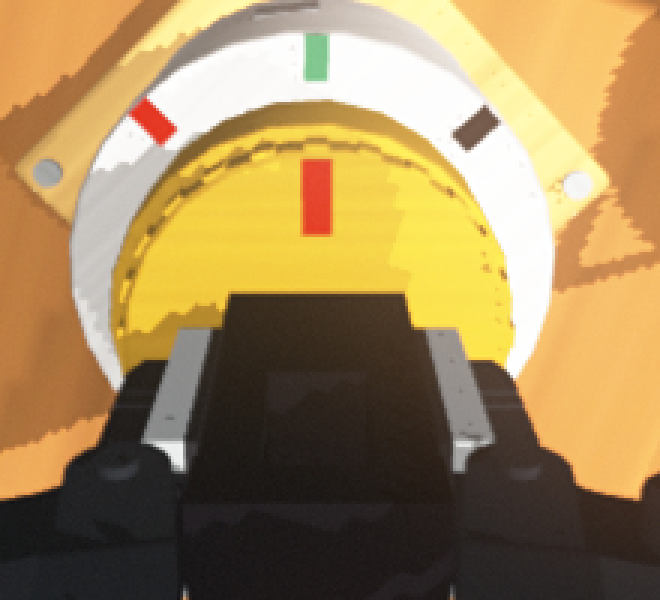

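The crop shows the cap's red bar at (316,197) directly in line with the green mark at (316,57), with the cap flat on the neck. Measured angles are 105.9° and 106.9°. I'll check it holds steady and hand in.

```bash
python3 -m creep '[[-1,0,0,0,0,0,0],[-1,0,0,0,0,0,0],[-1,0,0,0,0,0,0],[-1,0,0,0,0,0,0]]' && python3 -c "
from station import *
print(hand_in())"
```

```text
t: 11.98
eef_pos: [0.5901, 0.2354, 0.1423]
tool_rot: [0.0, 0.586, 0.81, 0.001]
contact_force: [-2.7, -0.5, 6.3]
gripper_width: 0.339
grasp_force: 79.5
the job is handed in; nothing more can be done
None
```

The cap is off its peg, sits flat in the canister mouth, and is turned to the green airing marks (red bar within about 1° of green, well short of the lock); I handed it in at 12.0 s of the 38 s, still gripping it, and no verdict came back.

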